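Load the glue-up press with a square column of boxes

TASK

The lids of these small wooden boxes have just been glued on and they must set under pressure. Leaving the first box where it stands in the press, stack the two loose boxes on it one at a time, in either order, right way up and with all their edges in line with it; then fit the ribbed pressing board over the two studs, rib upward, so that it lies flat on the top box, ready for the nuts. Set everything down gently - nothing dropped, nothing rammed - leave the glue bottle, tape roll and mallet undisturbed, and let go.

Things in the scene. Friction and masses are not known exactly. Their poses are not given: they have to be found in the camera images.
- press_bed (a point): Middle of the top face of the press's base, midway between its studs, 20 mm above the bench; z up, y runs through both studs. The press is fixed: a grey-faced plywood base 100 (x) x 250 (y) x 20 mm with two upright threaded studs 85 mm either side of this point along y; at each foot a washer and nut, 24 mm across, 10 mm high.
- stud_left (a point): Tip of the stud on the press's +y side, on its axis, 180 mm above the bench. Steel, 10 mm thick, its last 3 mm tapered to 6 mm.
- stud_right (a point): Tip of the same kind of stud on the press's -y side, 180 mm above the bench.
- box_low_mid (a point): Centre (half-way up) of the first box, pale maple, standing loose in the press between the studs, within 5 mm and 3 degrees of square to it. Closed rigid wooden box 58 (x) x 126 (y) x 42 mm (z up), about 0.16 kg; flat top and bottom, nothing protrudes, so the next box simply stands on it. 12 to 22 mm are left between each end and its stud.
- box_a_mid (a point): Centre (half-way up) of a loose box of pale maple with dark corner joints, standing on the bench right way up. Same size: 58 (x) x 126 (y) x 42 mm (z up), 0.11 to 0.23 kg. Either end may face either way.
- box_b_mid (a point): Centre (half-way up) of a loose box of red-brown wood with pale corner joints, standing on the bench right way up. Same size: 58 (x) x 126 (y) x 42 mm (z up), 0.11 to 0.23 kg. Either end may face either way.
- board_rib (a point): Point to grip on the pressing board: in the middle of its rib, 22 mm above the board's upper face, 38 mm above its underside; z up, y along the board. Plywood, 60 (x) x 200 (y) x 16 mm, 0.22 to 0.37 kg, lying flat, rib up; the wooden rib is 22 (x) x 110 (y) mm, 36 mm high above the board. Fits either way round. Home on three boxes, this point is 184 mm above the bench.
- board_hole (a point): Centre of the lower mouth of one of the board's two through-holes, on its +y side; the other is its mirror image. Holes lie on the board's centre line, 85 mm either side of the centre along y, 14 mm wide with a 2 mm chamfer: 2 mm play all round the 10 mm studs.
- glue_mid (a point): Bystander: yellow glue bottle with a red cap, 62 mm across, 180 mm tall, standing on the bench; this point is on its axis 70 mm up.
- tape_mid (a point): Bystander: roll of cream masking tape lying flat, 100 mm across, 25 mm high; this point is its centre.
- mallet_head (a point): Bystander: rubber mallet lying on the bench, head 60 mm thick and 100 mm long, handle 230 mm long; this point is the middle of its head, 30 mm up.
Mind the look-alikes: they are no part of the job. Leave any pink look-alike of the part that bears box_b_mid alone. What is shaped like the part that bears box_a_mid but green is not meant.

How it is judged:
By the outcome, as a careful person would: the job done as asked, in the order asked, and still so for the second after the job is handed in, with the robot touching nothing.
It also fails if it takes over 72 s, if anything falls off the work surface, if the arm or the gripper's body presses on something with over 40 N, if the wrist force passes 120 N, or if a joint passes its speed limit or range.

ROBOT

A 7-joint arm with a two-finger parallel gripper is mounted at the origin on the work surface. World frame = base frame: x ahead of the robot, y to its left, z up, the work surface at z = 0. Lengths are in m, angles in rad, forces in N, time in s.
With the tool pointing down it reaches from about 0.35 to 0.9 m from the base axis. Payload 8.1 kg.
Tool frame: the origin (TCP) lies midway between the tips of the shut fingers; the grasp point (between the pads) lies 19 mm behind it; z points along the fingers, y is the line along which they close (so a half turn about z gives the same grasp; the last joint's range is limited). The gripper opens to 92 mm and grips with 3 to 60 N. Pads are 19 mm wide; open, the fingers measure 130 mm over their backs; the gripper's body (75 mm by 190 mm) begins 47 mm behind the grasp point.
Start: joints at [-1.408, 0.434, 0.025, 1.573, -0.012, 1.134, -0.075], TCP at [0.164, 0.603, 0.194] pointing down, gripper open.
Joint ranges: [-2.62, 2.62], [-0.44, 2.09], [-1.27, 1.32], [0.08, 2.57], [-1.32, 4.46], [0.12, 2], [-2.74, 2.74]. Speed limits (rad/s): [2.22, 2.22, 3.01, 3.01, 3.14, 3.14, 3.14].

INTERFACE

Orientations are given as [roll, pitch, yaw] about the fixed x, y, z axes, in that order (R = Rz(yaw) Ry(pitch) Rx(roll)).
In Python, from station import robot gives the robot as it stands. The module is installed in compiled form; this text tells all that it offers.
- The arm moves only by the tool send_rows, never from a script. Its argument "steps" is a list of rows, each a list of 3 entries, a list of its own where there are three numbers: the shift along the tool's x, y, z in cm, then the turn about the tool's z in rad, then the opening, from 0 (shut) to 1 (fully open). In form: [[[dx, dy, dz], yaw, claw], ...]. A call has exactly 10 rows; each row is the pose to reach, as a shift and turn from the pose commanded when the call began, along the tool's axes at that moment; what a row does not reach only later rows make up. A row lasts 1/10 s, in which the tool goes at most 50 mm and 8.59 degrees, less where a joint would pass 70% of its speed; a pose out of reach is approached as far as the arm can. A call with a gripper value outside its range is refused whole. The fingers move at their own pace and stop on an object; "newtons" is the grip in N (left out, the last holds). Time passes only in rows, so rows that repeat a pose let the fingers close, or fill a call up. It gives the time, the measured TCP pose, the force, the opening and the grip force at its end, in the units of the state.
- robot.sense(): the state, without advancing time (a new reading comes with each control period).
- robot.camera(name): name is "scene" or "top"; returns a dict with "color" (480x640x3 uint8, red, green, blue), "fov_y" (degrees; the focal length in pixels is half the picture's height over the tangent of half this angle, whatever the lens; pixels are square), "cx", "cy" (the principal point, pixels), "origin" and "orientation" of the camera in the world. Camera axes: x right, y down, z forward; pixel columns grow to the right and rows downward; lengths in m; the calibration is good to about 2 mm. A picture is of the moment at which its call begins. There is no depth.
- robot.job_done(): hands the job in; it is judged then, once.
The state is a dict: "time_s": time; "joint_pos": joint angles; "joint_velocities": joint speeds; "tau": joint torques, N m; "ee_pos": TCP position; "tool_rot": TCP orientation; "contact_force": force on the tool from outside, world axes, zero at the start; "torque": the same for the moment, N m; "width": finger opening in m; "grip_force": force on a finger pad.
Only numpy, scipy, OpenCV 4.12 (cv2) and the standard library are available. Lean on these libraries where they do the work, as an engineer would, in place of code of your own. Each camera call takes 0.05 s, during which the arm holds its last target. There are 200 camera calls.

## Working session

There is one attempt and no reset: what is moved stays moved. The work goes in short steps, Python scripts to look and compute and a tool call to move; the robot and the scene stay as the last step left them, time stands still between calls to the robot, and variables do not carry over. Pictures are saved under pics/ and viewed, at most 10 in all, crops included, and the job is handed in when it is done.

Besides the shell and the picture viewer there is one more tool, called after "Request:" as name(argument=value, ...) on one line, values as JSON. send_rows: Moves the arm, as the interface text tells. Its arguments: {"type":"object","properties":{"steps":{"type":"array"},"newtons":{"type":"number"}},"required":["steps"]}

```bash
mkdir -p pics
cat > h.py <<'E'
import numpy as np, cv2
from station import robot
def cam(n):
    c=robot.camera(n); return c
def K(c):
    f=c["color"].shape[0]/2/np.tan(np.radians(c["fov_y"])/2); return f
def Rm(c):
    o=np.array(c["orientation"],float)
    if o.shape==(3,3): return o
    from scipy.spatial.transform import Rotation as R
    return R.from_euler('xyz',o).as_matrix() if o.size==3 else R.from_quat(o).as_matrix()
def plane(c,uv,z):
    uv=np.atleast_2d(np.array(uv,float)); f=K(c)
    d=np.c_[(uv[:,0]-c["cx"])/f,(uv[:,1]-c["cy"])/f,np.ones(len(uv))]@Rm(c).T
    o=np.array(c["origin"]); return o+d*((z-o[2])/d[:,2])[:,None]
def proj(c,p):
    q=(np.atleast_2d(p)-np.array(c["origin"]))@Rm(c); f=K(c)
    return np.c_[c["cx"]+f*q[:,0]/q[:,2],c["cy"]+f*q[:,1]/q[:,2]]
def save(n,im): cv2.imwrite("pics/"+n,im[:,:,::-1])
E
python3 - <<'E'
from h import *
for n in("scene","top"):
    c=cam(n); save(n+"0.png",c["color"]); print(n,c["fov_y"],c["cx"],c["cy"],c["origin"],c["orientation"])
print(robot.sense())
E
```

```text
scene 42.89102956294024 321.6719353510257 242.23268970122172 [1.56251432 0.55446231 1.10559243] [-2.23523273 -0.01569092  2.1106425 ]
top 42.438942790648554 312.10639163233884 246.09235649607203 [ 0.30829382 -0.05705796  1.54694948] [-3.00032946  0.01001654 -1.54172954]
{'time_s': 0.1, 'joint_pos': array([-1.4076119 ,  0.43515204,  0.02498374,  1.57401083, -0.01157292,
        1.13402117, -0.07512223]), 'joint_velocities': array([-0.00140389, -0.00176571, -0.00092798, -0.00264738,  0.00083185,
       -0.00196343,  0.00212567]), 'tau': array([ 3.11395081e-03, -6.69131184e+01,  9.88030806e-01, -3.15148580e+01,
       -6.04455988e-02,  3.73240386e-02,  4.05475453e-05]), 'ee_pos': array([0.16410232, 0.60253632, 0.19342259]), 'tool_rot': array([-3.14015451e+00,  1.60013683e-04,  2.87571892e+00]), 'contact_force': array([ 0.2953226 , -0.21758836,  0.60488252]), 'torque': array([-0.02906688, -0.02049219, -0.03775476]), 'grip_force': 0.0, 'width': 0.09181633142457661}
```

View pics/scene0.png

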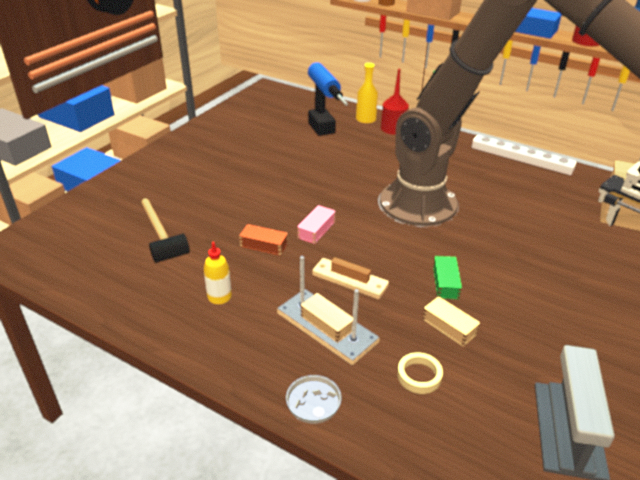

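View pics/top0.png

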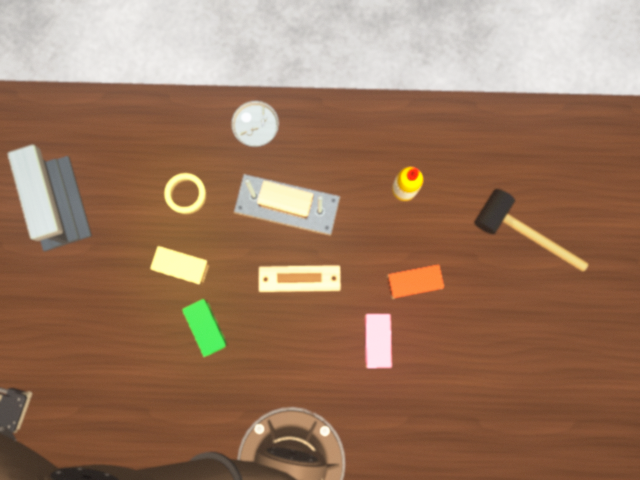

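Candidates: maple box at top (180,265) / scene (452,320), with a green look-alike at top (204,328). Red-brown box at top (416,281) / scene (263,239), with a pink look-alike at top (378,341). The board is at top (300,279) and the press at top (287,203). I'll confirm these in an enlarged crop and measure.

```bash
cat > m.py <<'E'
from h import *
def rect(c,box,lo,hi,z,name):
    """min-area rect of the colour mask inside pixel window, upsampled 4x; world corners on plane z"""
    x0,y0,x1,y1=box; im=cv2.resize(c["color"][y0:y1,x0:x1],None,fx=4,fy=4,interpolation=cv2.INTER_CUBIC)
    h=cv2.cvtColor(im,cv2.COLOR_RGB2HSV); m=cv2.inRange(h,np.array(lo),np.array(hi))
    m=cv2.morphologyEx(cv2.morphologyEx(m,cv2.MORPH_CLOSE,np.ones((9,9))),cv2.MORPH_OPEN,np.ones((9,9)))
    cs=max(cv2.findContours(m,0,cv2.CHAIN_APPROX_NONE)[0],key=cv2.contourArea)
    uv=(cs[:,0,:]+.5)/4-.5+np.array([x0,y0])
    P=(plane(c,uv,z)[:,:2]*1e4).astype(np.float32)
    (cx,cy),(w,l),a=cv2.minAreaRect(P)
    if w>l: w,l,a=l,w,a+90
    # a: direction of w side; long axis = a+90
    yaw=(a+90+90)%180-90
    ar=cv2.contourArea(P)/w/l
    print(name,"c",np.round([cx/1e4,cy/1e4],4),"size mm",round(w/10,1),round(l/10,1),"long axis deg",round(yaw,2),"fill",round(ar,3))
    return m,uv
E
python3 - <<'E'
from h import *
from m import *
t=cam("top"); s=cam("scene")
h=cv2.cvtColor(t["color"],cv2.COLOR_RGB2HSV)
for n,(u,v) in dict(a=(180,265),a_edge=(178,279),b=(416,281),low=(287,200),base=(250,205),board=(275,270),rib=(300,278),wood=(300,320)).items(): print(n,h[v,u])
A=cv2.resize(t["color"][160:320,130:450],None,fx=2.5,fy=2.5,interpolation=cv2.INTER_CUBIC)
B=cv2.resize(s["color"][290,:][None],(10,10))
q=lambda x,y:cv2.resize(s["color"][y-25:y+25,x-50:x+50],(400,200),interpolation=cv2.INTER_CUBIC)
save("crop1.png",np.vstack([A,np.hstack([q(452,318),q(265,238)])]))
E
```

```text
a [ 30  66 255]
a_edge [ 16 149 161]
b [ 12 190 253]
low [ 27  46 254]
base [ 90   8 192]
board [ 28  49 254]
rib [ 16 153 229]
wood [ 12 150 141]
```

View pics/crop1.png

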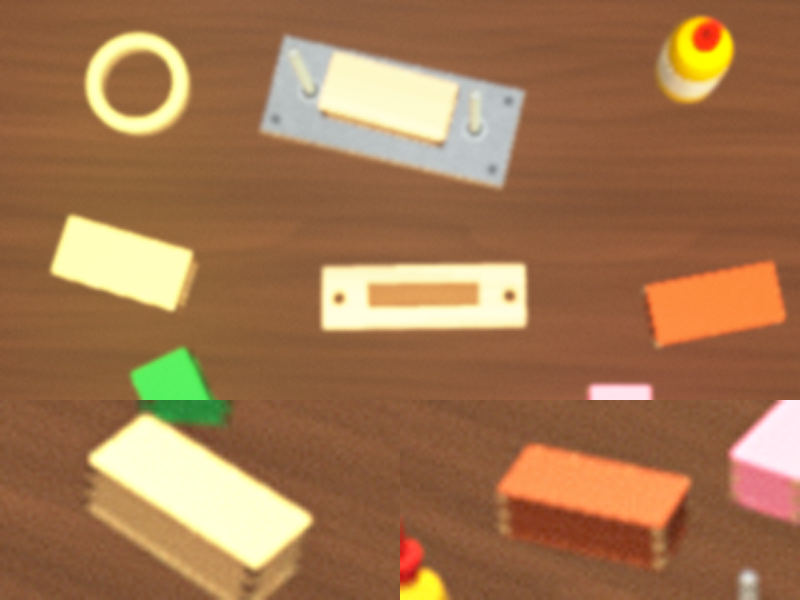

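The crop confirms both: the maple box has dark joints (scene 452,318), and the red-brown box has pale joints (scene 265,238). The green and pink ones are the look-alikes. Measuring now.

Run:
```python
from h import *
from m import *
t=cam("top"); s=cam("scene")
rect(t,(135,235,225,295),(18,25,225),(40,200,255),.042,"A top")
rect(s,(415,290,490,350),(18,25,215),(40,200,255),.042,"A scene")
rect(t,(375,255,460,305),(3,150,200),(18,255,255),.042,"B top")
rect(s,(230,218,295,260),(3,120,150),(22,255,255),.042,"B scene")
rect(t,(252,172,322,222),(18,20,225),(40,200,255),.062,"low top")
rect(s,(290,285,365,350),(18,25,215),(40,200,255),.062,"low scene")
rect(t,(250,255,350,300),(18,20,225),(40,200,255),.016,"board top")
rect(t,(270,268,330,288),(8,110,150),(18,255,240),.052,"rib top")
rect(t,(225,165,350,245),(70,0,110),(120,60,235),.020,"base top")
rect(s,(265,275,390,365),(70,0,110),(130,80,235),.020,"base scene")
# hsv of scene items
h=cv2.cvtColor(s["color"],cv2.COLOR_RGB2HSV)
for u,v in((452,313),(263,236),(325,312),(345,340)): print(h[v,u])
# enlarged press in scene & top for the stud pixels
a=cv2.resize(s["color"][245:365,265:395],(650,600),interpolation=cv2.INTER_CUBIC)
save("press_s.png",a)
for y in(.085,-.085): pass
```

```text
A top c [0.4664 0.2906] size mm 61.8 130.9 long axis deg 75.03 fill 0.961
A scene c [0.4686 0.2903] size mm 65.8 131.0 long axis deg 75.05 fill 0.954
B top c [ 0.4434 -0.2906] size mm 61.7 129.1 long axis deg -77.32 fill 0.966
B scene c [ 0.4622 -0.2812] size mm 111.7 148.5 long axis deg -76.7 fill 0.596
low top c [0.6354 0.0346] size mm 63.3 131.7 long axis deg 76.44 fill 0.954
low scene c [0.6374 0.033 ] size mm 63.3 131.6 long axis deg 76.29 fill 0.958
board top c [ 0.4443 -0.0053] size mm 63.1 202.3 long axis deg -87.55 fill 0.977
rib top c [ 0.4428 -0.0064] size mm 21.6 105.1 long axis deg -87.63 fill 0.942
base top c [0.6315 0.032 ] size mm 92.7 243.2 long axis deg 78.34 fill 0.385
base scene c [0.6322 0.0311] size mm 95.9 245.5 long axis deg 78.61 fill 0.383
[ 30  40 255]
[ 12 166 253]
[ 29  38 254]
[ 92  19 203]
```

View pics/press_s.png

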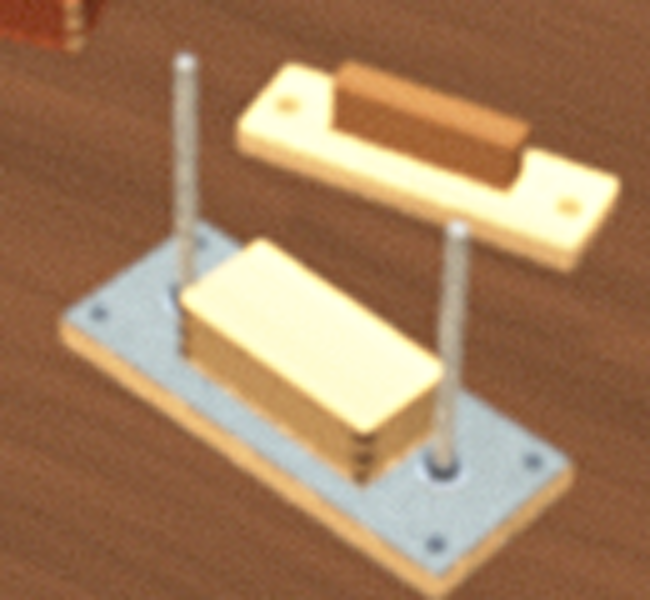

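The press crop shows stud tips at about scene (302,257) and (356,291). The top crop has them at about (248,181) and (320,198). Next I'll triangulate the tips, refine B, and work out the first move.

```bash
cat > mv.py <<'E'
from h import *
from scipy.spatial.transform import Rotation as R
def go(x,y,z,yaw_deg,st=None):
    """shift (cm, tool axes) and turn from the measured pose to the target; prints them"""
    s=st or robot.sense(); Rt=R.from_euler('xyz',s["tool_rot"]).as_matrix()
    d=Rt.T@(np.array([x,y,z])-s["ee_pos"])*100
    yaw=np.arctan2(Rt[1,0],Rt[0,0]); dy=(np.radians(yaw_deg)-yaw+np.pi)%(2*np.pi)-np.pi
    print("t",round(s["time_s"],2),"pos",np.round(s["ee_pos"],4),"yaw",round(np.degrees(yaw),2),"tilt",np.round(Rt[:2,2],4),"F",np.round(s["contact_force"],1),"-> shift",np.round(d,2),"turn",round(-dy,4))
E
python3 - <<'E'
from h import *
from m import *
from mv import go
t=cam("top"); s=cam("scene")
rect(s,(236,222,291,246),(3,120,205),(22,255,255),.042,"B scene")
def ray(c,uv):
    a=plane(c,uv,.3)[0]; o=np.array(c["origin"]); d=a-o; return o,d/np.linalg.norm(d)
for n,us,ut in(("L",(302,256.5),(247.5,180.5)),("R",(356.4,290.5),(320,197))):
    o1,d1=ray(s,us);o2,d2=ray(t,ut)
    k=np.linalg.lstsq(np.c_[d1,-d2],o2-o1,rcond=None)[0]
    print(n,"tri",np.round((o1+k[0]*d1+o2+k[1]*d2)/2,4),"gap",round(np.linalg.norm(o1+k[0]*d1-o2-k[1]*d2),4),"s@.18",np.round(plane(s,us,.18)[0],4),"t@.18",np.round(plane(t,ut,.18)[0],4))
y=np.radians(78.5);print("tips from base",[np.round([.632+q*np.cos(y),.0315+q*np.sin(y)],4) for q in(.085,-.085)])
print("glue",np.round(plane(t,(411,175),.18),3),"tape",np.round(plane(t,(185,194),.025),3))
go(.467,.2905,.15,75.0)
E
```

```text
B scene c [ 0.4469 -0.2912] size mm 67.7 129.4 long axis deg -77.24 fill 0.896
L tri [0.6618 0.0516 0.2568] gap 0.1226 s@.18 [ 0.6135 -0.052   0.18  ] t@.18 [0.6485 0.1133 0.18  ]
R tri [0.6028 0.0139 0.1112] gap 0.1423 s@.18 [0.6501 0.1151 0.18  ] t@.18 [ 0.6147 -0.0523  0.18  ]
tips from base [array([0.6489, 0.1148]), array([ 0.6151, -0.0518])]
glue [[ 0.671 -0.257  0.18 ]] tape [[0.648 0.289 0.025]]
t 0.4 pos [0.1642 0.603  0.194 ] yaw 164.76 tilt [-0.0001 -0.0002] F [ 0.2  1.  -0.2] -> shift [-37.43 -22.19   4.41] turn 1.5667
```

Request:
send_rows(steps=[[[-3.7,-2.2,0.4],0.14,0.9],[[-7.5,-4.4,0.9],0.28,0.9],[[-11.5,-6.7,1.3],0.42,0.9],[[-15.5,-9,1.8],0.56,0.9],[[-19.5,-11.4,2.2],0.7,0.9],[[-23.5,-13.8,2.7],0.84,0.9],[[-27.5,-16.2,3.2],0.98,0.9],[[-31.5,-18.6,3.7],1.12,0.9],[[-34.5,-20.4,4.1],1.26,0.9],[[-37.4,-22.2,4.4],1.4,0.9]], newtons=20)

```text
time_s: 1.4
ee_pos: [0.4679, 0.289, 0.1502]
tool_rot: [3.141, -0.0, 1.469]
contact_force: [-0.3, 0.2, -0.7]
width: 0.0825
grip_force: 0.0
```

```bash
python3 -c "
from mv import go
go(.467,.2905,.010,75.0)"
```

```text
t 1.4 pos [0.4679 0.289  0.1502] yaw 84.17 tilt [0.0003 0.0003] F [-0.3  0.2 -0.7] -> shift [ 0.14 -0.11 14.02] turn 0.16
```

Request:
send_rows(steps=[[[0.1,-0.1,1.5],0.08,0.9],[[0.1,-0.1,4],0.16,0.9],[[0.1,-0.1,6.5],0.16,0.9],[[0.1,-0.1,9],0.16,0.9],[[0.1,-0.1,11],0.16,0.9],[[0.1,-0.1,12.5],0.16,0.9],[[0.1,-0.1,13.5],0.16,0.9],[[0.1,-0.1,14],0.16,0.9],[[0.1,-0.1,14],0.16,0.8],[[0.1,-0.1,14],0.16,0.7]])

```text
time_s: 2.4
ee_pos: [0.4663, 0.2919, 0.0107]
tool_rot: [3.141, -0.001, 1.316]
contact_force: [0.4, 0.2, -0.0]
width: 0.0712
grip_force: 0.0
```

Request:
send_rows(steps=[[[0,0,0],0,0.66],[[0,0,0],0,0.63],[[0,0,0],0,0.6],[[0,0,0],0,0.55],[[0,0,0],0,0.5],[[0,0,0],0,0.5],[[0,0,0],0,0.5],[[0,0,0],0,0.5],[[0,0,0],0,0.5],[[0,0,0],0,0.5]])

```text
time_s: 3.4
ee_pos: [0.4658, 0.2917, 0.0101]
tool_rot: [-3.142, -0.0, 1.316]
contact_force: [1.2, -0.3, 0.4]
width: 0.0461
grip_force: 0.0
```

```bash
python3 -c "
from mv import go
go(.467,.2905,.24,75.0)
from m import *
t=cam('top');s=cam('scene')
save('gA.png',np.hstack([cv2.resize(t['color'][225:305,130:240],(440,320)),cv2.resize(s['color'][270:350,410:500],(360,320))]))"
```

```text
t 3.4 pos [0.4658 0.2917 0.0101] yaw 75.39 tilt [-0.  0.] F [ 1.2 -0.3  0.4] -> shift [ -0.08   0.14 -22.99] turn 0.0067
```

View pics/gA.png

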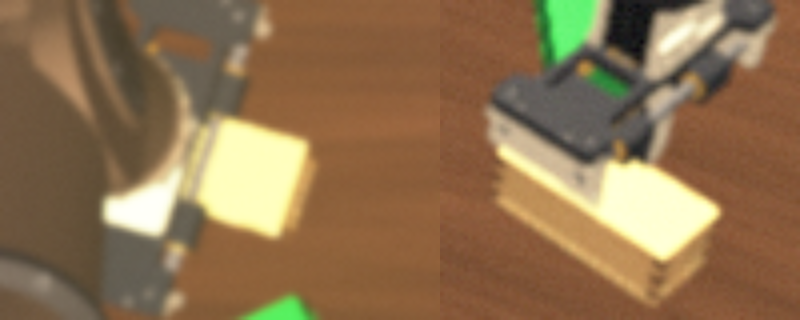

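The width reads 46 mm with no grip force, so the box isn't held. I'll project the reported fingertips into the picture to find out why.

```bash
python3 -c "
from h import *
from scipy.spatial.transform import Rotation as R
s=cam('scene');st=robot.sense();print(st['width'],st['grip_force'],st['time_s'])
Rt=R.from_euler('xyz',st['tool_rot']).as_matrix()
x0,y0=400,235
im=cv2.resize(s['color'][y0:y0+125,x0:x0+130],None,fx=4.8,fy=4.8,interpolation=cv2.INTER_CUBIC)
for p,col in(((0,0,0),(255,0,0)),((0,.023,0),(0,0,255)),((0,-.023,0),(0,0,255)),((0,.023,-.066),(255,0,255)),((0,-.023,-.066),(255,0,255))):
    u=proj(s,st['ee_pos']+Rt@np.array(p))[0];cv2.circle(im,tuple(int(v) for v in (u-[x0,y0])*4.8),4,col,-1)
save('gA2.png',im)"
```

```text
0.04597974952843088 0.0 3.55
```

View pics/gA2.png

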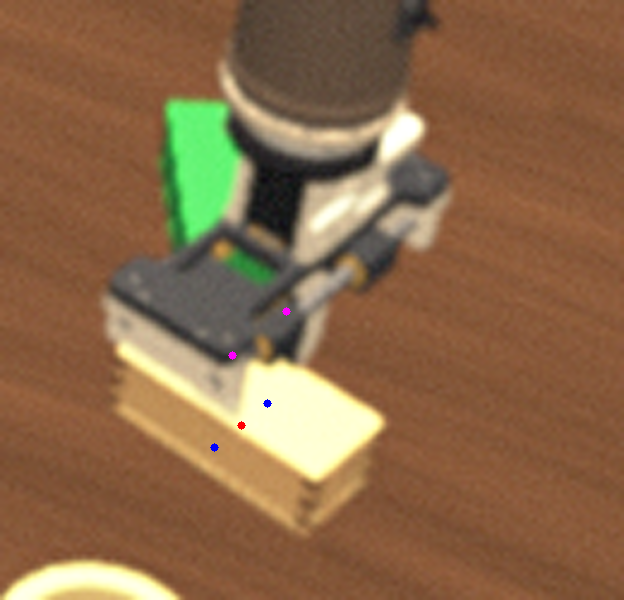

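The reported tips (blue) land on and in the box, and no finger shows on the near side. The reported pose and the image disagree, so I'll check with the start pictures, projecting the start TCP.

```bash
python3 -c "
from h import *
from scipy.spatial.transform import Rotation as R
s=cam('scene');t=cam('top')
s0=cv2.imread('pics/scene0.png')[:,:,::-1].copy();t0=cv2.imread('pics/top0.png')[:,:,::-1].copy()
def crop(im,c,pos,rot,w,x0,y0,W,H,ox,oy):
    Rt=R.from_euler('xyz',rot).as_matrix();k=ox/W
    o=cv2.resize(im[y0:y0+H,x0:x0+W],(ox,oy),interpolation=cv2.INTER_CUBIC)
    for z,col in((0,(0,0,255)),(-.066,(255,0,255))):
        for y in(-w/2,0,w/2):
            u=proj(c,np.array(pos)+Rt@np.array([0,y,z]))[0]
            print(np.round(u,1)); cv2.circle(o,tuple(int(v) for v in (u-[x0,y0])*k),3,col,-1)
    return o
st=robot.sense();print(st['time_s'],st['width'])
a=crop(s0,s,(.1641,.6025,.1934),(-3.14,0,2.8757),.092,560,150,80,100,320,400)
b=crop(t0,t,(.1641,.6025,.1934),(-3.14,0,2.8757),.092,0,360,80,100,320,400)
m=crop(t['color'],t,st['ee_pos'],st['tool_rot'],st['width'],110,220,80,100,320,400)
save('chk.png',np.hstack([a,b])); save('chk2.png',m)
save('chk.png',cv2.resize(np.hstack([a,b,m]),(800,333)))
"
```

```text
3.65 0.0459453126017443
[608.5 235. ]
[626.4 243.5]
[645.  252.2]
[616.8 213.4]
[635.5 221.7]
[654.7 230.3]
[ 29.8 399.1]
[  9.8 392.7]
[-10.1 386.3]
[ 14.8 402.5]
[ -6.2 395.7]
[-27.1 389. ]
[178.1 275.2]
[180.9 266.4]
[183.8 257.7]
[171.9 272.6]
[174.9 263.4]
[177.8 254.3]
```

View pics/chk.png

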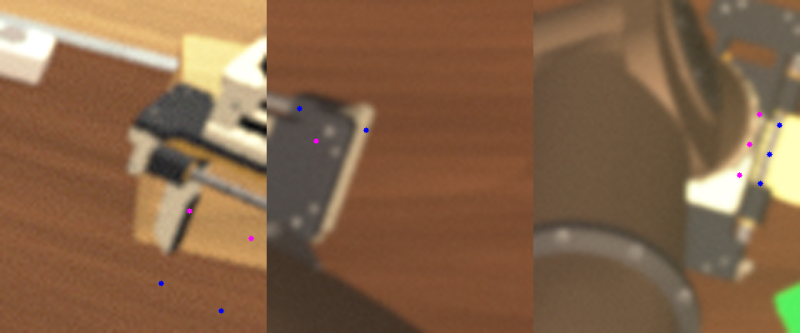

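The pictures show the fingertips at least 3 cm higher than reported: they closed above the 42 mm box top without any contact. Laterally they agree. It is therefore safe to reopen, go 3 cm lower and close.

Request:
send_rows(steps=[[[0,0,0],0,0.9],[[0,0,0],0,0.9],[[0,0,0],0,0.9],[[0,0,0],0,0.9],[[0,0,0.5],0,0.9],[[0,0,1],0,0.9],[[0,0,1.4],0,0.9],[[0,0,1.7],0,0.9],[[0,0,1.9],0,0.9],[[0,0,2],0,0.9]])

```text
time_s: 4.65
ee_pos: [0.4658, 0.2916, -0.0102]
tool_rot: [-3.141, 0.0, 1.316]
contact_force: [0.3, 0.8, 0.3]
width: 0.0827
grip_force: 0.0
```

```bash
python3 -c "
from h import *
from mv import go
go(.467,.2905,.24,75.0)
from scipy.spatial.transform import Rotation as R
s=cam('scene');st=robot.sense();print(st['width'])
Rt=R.from_euler('xyz',st['tool_rot']).as_matrix()
x0,y0=400,235
im=cv2.resize(s['color'][y0:y0+125,x0:x0+130],None,fx=4.8,fy=4.8,interpolation=cv2.INTER_CUBIC)
for y in(-.042,.042):
  for z,col in((0,(0,0,255)),(-.03,(0,255,255)),(-.066,(255,0,255))):
    u=proj(s,st['ee_pos']+Rt@np.array((0,y,z)))[0];cv2.circle(im,tuple(int(v) for v in (u-[x0,y0])*4.8),3,col,-1)
save('gA3.png',im)"
```

```text
t 4.65 pos [ 0.4658  0.2916 -0.0102] yaw 75.38 tilt [-0.0002 -0.0002] F [0.3 0.8 0.3] -> shift [ -0.08   0.14 -25.02] turn 0.0066
0.08252128720236435
```

View pics/gA3.png

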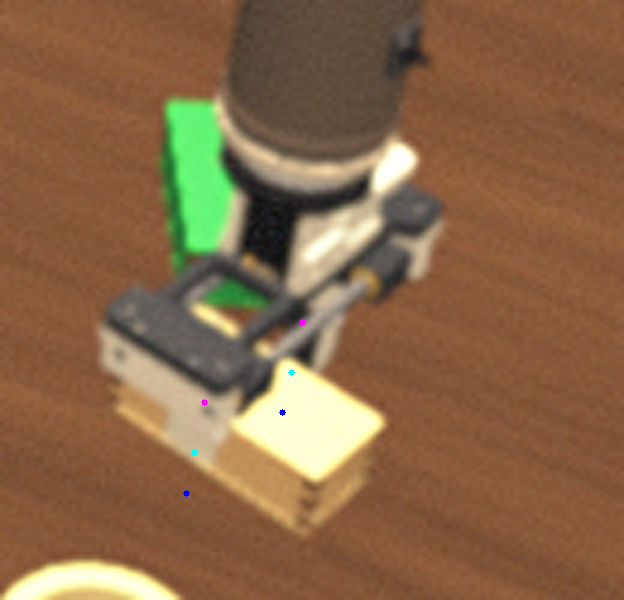

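The fingers now straddle the box with the tips about 2 cm above the bench, so reported z is about 33 mm too low. Placing heights will therefore be taken relative to the grasp heights. I'll go 1 cm lower and close.

Request:
send_rows(steps=[[[0,0,0.5],0,0.9],[[0,0,0.8],0,0.85],[[0,0,0.9],0,0.75],[[0,0,0.9],0,0.7],[[0,0,0.9],0,0.65],[[0,0,0.9],0,0.62],[[0,0,0.9],0,0.58],[[0,0,0.9],0,0.5],[[0,0,0.9],0,0.4],[[0,0,0.9],0,0.4]], newtons=25)

```text
time_s: 5.7
ee_pos: [0.4661, 0.2917, -0.0187]
tool_rot: [3.141, -0.0, 1.316]
contact_force: [2.1, -0.1, -0.1]
width: 0.0583
grip_force: 25.0
```

```bash
python3 -c "
from mv import go
go(.467,.2905,.175,75.0)
from h import robot; s=robot.sense(); print(s['width'],s['grip_force'])"
```

```text
t 5.7 pos [ 0.4661  0.2917 -0.0187] yaw 75.38 tilt [0.0004 0.0002] F [ 2.1 -0.1 -0.1] -> shift [ -0.09   0.13 -19.37] turn 0.0066
0.05828141646975824 24.990811049938202
```

Request:
send_rows(steps=[[[0,0,-0.5],0,0.4],[[0,0,-1.5],0,0.4],[[0,0,-3.5],0,0.4],[[0,0,-6],0,0.4],[[0,0,-9],0,0.4],[[0,0,-12],0,0.4],[[0,0,-15],0,0.4],[[0,0,-17.5],0,0.4],[[0,0,-19.5],0,0.4],[[0,0,-20.5],0,0.4]])

```text
time_s: 6.7
ee_pos: [0.4662, 0.2919, 0.1885]
tool_rot: [3.14, -0.002, 1.316]
contact_force: [0.5, 0.3, -1.7]
width: 0.0578
grip_force: 25.0
```

```bash
python3 -c "
from mv import *
go(.6366,.0349,.19,76.4)
print(robot.sense()['width'],robot.sense()['grip_force'])"
```

```text
t 6.7 pos [0.4662 0.2919 0.1885] yaw 75.38 tilt [0.0018 0.0019] F [ 0.5  0.3 -1.7] -> shift [-20.57  22.97  -0.17] turn -0.0178
0.057804170751934156 24.98999297618866
```

Request:
send_rows(steps=[[[-0.8,0.9,-0.2],-0.01,0.4],[[-3,3.3,-0.2],-0.018,0.4],[[-5.8,6.4,-0.2],-0.018,0.4],[[-8.7,9.6,-0.2],-0.018,0.4],[[-11.6,12.9,-0.2],-0.018,0.4],[[-14.5,16.2,-0.2],-0.018,0.4],[[-17,19,-0.2],-0.018,0.4],[[-19,21.2,-0.2],-0.018,0.4],[[-20.2,22.6,-0.2],-0.018,0.4],[[-20.6,23,-0.2],-0.018,0.4]])

```text
time_s: 7.7
ee_pos: [0.6366, 0.0314, 0.1877]
tool_rot: [-3.141, 0.002, 1.33]
contact_force: [0.2, 0.3, -1.6]
width: 0.0581
grip_force: 25.0
```

Request:
send_rows(steps=[[[0,0,0.5],0,0.4],[[0,0,1.5],0,0.4],[[0,0,3],0,0.4],[[0,0,4.5],0,0.4],[[0,0,6],0,0.4],[[0,0,7.2],0,0.4],[[0,0,8],0,0.4],[[0,0,8.5],0,0.4],[[0,0,8.5],0,0.4],[[0,0,8.5],0,0.4]])

```text
time_s: 8.7
ee_pos: [0.6368, 0.0342, 0.1035]
tool_rot: [3.141, -0.0, 1.334]
contact_force: [-0.5, -0.2, -1.7]
width: 0.058
grip_force: 25.0
```

```bash
python3 -c "
from mv import *
go(.6366,.0349,.0433,76.4)
t=cam('top');s=cam('scene')
im=lambda c,x,y,w,h:cv2.resize(c['color'][y:y+h,x:x+w],(400,400),interpolation=cv2.INTER_CUBIC)
save('pa.png',np.hstack([im(t,225,140,120,120),im(s,265,240,120,120)]))"
```

```text
t 8.7 pos [0.6368 0.0342 0.1035] yaw 76.41 tilt [0.0007 0.0001] F [-0.5 -0.2 -1.7] -> shift [ 0.06 -0.04  6.02] turn 0.0001
```

View pics/pa.png

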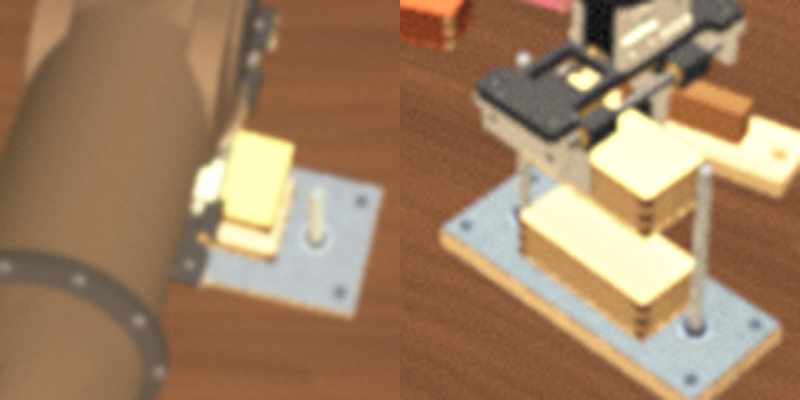

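Box A is hanging level above the first box, between the studs. I'll check its offset numerically from its visible top face before lowering.

```bash
cat > endm.py <<'E'
from m import *
def end(c,box,lo,hi,z,yaw,sgn,name):
    """visible part of a top face near one end: (world) end-edge position along long axis and mid of side edges, in the box frame with given yaw"""
    x0,y0,x1,y1=box; im=cv2.resize(c["color"][y0:y1,x0:x1],None,fx=4,fy=4,interpolation=cv2.INTER_CUBIC)
    m=cv2.inRange(cv2.cvtColor(im,cv2.COLOR_RGB2HSV),np.array(lo),np.array(hi))
    m=cv2.morphologyEx(m,cv2.MORPH_OPEN,np.ones((9,9)))
    cs=max(cv2.findContours(m,0,cv2.CHAIN_APPROX_NONE)[0],key=cv2.contourArea)
    P=plane(c,(cs[:,0,:]+.5)/4-.5+np.array([x0,y0]),z)[:,:2]
    a=np.radians(yaw); L=P@[np.cos(a),np.sin(a)]; W=P@[np.sin(a),-np.cos(a)]
    e=(L*sgn).max(); w=W[(L*sgn>e-.035)&(L*sgn<e-.008)]
    print(name,"end",round(e*sgn*1e3,1),"mid",round((w.max()+w.min())*500,1),"width",round(np.ptp(w)*1e3,1))
E
python3 - <<'E'
from endm import *
t=cam("top");s=cam("scene"); Y=((18,20,215),(40,200,255))
end(s,(318,270,362,306),*Y,.1642,76.4,1,"A scene")
end(t,(290,170,320,212),*Y,.1642,76.4,-1,"A top")
for n,c,w,l,sg in(("low scene",(.6374,.033),63.3,131.6,1),("low top",(.6354,.0346),63.3,131.7,-1)):
    a=np.radians(76.4);print(n,"end",round(1e3*(np.dot(c,[np.cos(a),np.sin(a)])+sg*l/2e3),1),"mid",round(1e3*np.dot(c,[np.sin(a),-np.cos(a)]),1))
E
```

```text
A scene end 258.1 mid 602.4 width 84.8
A top end 109.3 mid 603.4 width 76.4
low scene end 247.8 mid 611.8
low top end 117.2 mid 609.4
```

Request:
send_rows(steps=[[[0,0,0.5],0,0.4],[[0,0,1.5],0,0.4],[[0,0,2.7],0,0.4],[[0,0,3.9],0,0.4],[[0,0,4.7],0,0.4],[[0,0,5.2],0,0.4],[[0,0,5.5],0,0.4],[[0,0,5.6],0,0.4],[[0,0,5.6],0,0.4],[[0,0,5.6],0,0.4]])

```text
time_s: 9.9
ee_pos: [0.6368, 0.0343, 0.0476]
tool_rot: [3.141, -0.0, 1.334]
contact_force: [-0.3, 0.7, -1.5]
width: 0.058
grip_force: 25.0
```

Run:
```python
from endm import *
from mv import go
go(.6366,.0349,.0433,76.4)
t=cam("top");s=cam("scene")
for v in(215,235):
    Y=((18,20,v),(40,200,255))
    end(s,(318,270,362,330),*Y,.108,76.4,1,"A scene")
    end(t,(292,165,325,220),*Y,.108,76.4,-1,"A top")
im=lambda c,x,y,w,h:cv2.resize(c['color'][y:y+h,x:x+w],(400,400),interpolation=cv2.INTER_CUBIC)
save('pb.png',np.hstack([im(t,265,150,75,75),im(s,295,265,75,75)]))
```

```text
t 9.9 pos [0.6368 0.0343 0.0476] yaw 76.41 tilt [0.0008 0.0002] F [-0.3  0.7 -1.5] -> shift [ 0.05 -0.03  0.43] turn 0.0003
A scene end 248.5 mid 612.5 width 64.6
A top end 114.0 mid 605.6 width 72.0
A scene end 247.4 mid 612.2 width 62.2
A top end 116.5 mid 610.0 width 61.2
```

A sits within 0.7 mm of the first box in both views. Lowering slowly.

Request:
send_rows(steps=[[[0,0,0.1],0,0.4],[[0,0,0.2],0,0.4],[[0,0,0.25],0,0.4],[[0,0,0.3],0,0.4],[[0,0,0.34],0,0.4],[[0,0,0.37],0,0.4],[[0,0,0.4],0,0.4],[[0,0,0.42],0,0.4],[[0,0,0.42],0,0.4],[[0,0,0.42],0,0.4]])

```text
time_s: 11.0
ee_pos: [0.6364, 0.0343, 0.0433]
tool_rot: [3.141, -0.0, 1.334]
contact_force: [-2.5, -0.2, 6.1]
width: 0.0581
grip_force: 25.0
```

Request:
send_rows(steps=[[[0,0,0],0,0.64],[[0,0,0],0,0.66],[[0,0,0],0,0.7],[[0,0,0],0,0.76],[[0,0,0],0,0.8],[[0,0,0],0,0.8],[[0,0,-0.5],0,0.8],[[0,0,-2],0,0.8],[[0,0,-4.5],0,0.8],[[0,0,-8],0,0.8]], newtons=10)

```text
time_s: 12.0
ee_pos: [0.6355, 0.0342, 0.1237]
tool_rot: [-3.14, 0.001, 1.334]
contact_force: [0.4, 0.8, -0.6]
width: 0.0732
grip_force: 0.0
```

Run:
```python
from endm import *
from mv import go
go(.4452,-.291,.16,102.7)
t=cam("top");s=cam("scene")
Y=((18,20,235),(40,200,255))
end(s,(318,270,362,330),*Y,.104,76.4,1,"A scene")
end(t,(292,165,325,220),*Y,.104,76.4,-1,"A top")
```

```text
t 12.0 pos [0.6355 0.0342 0.1237] yaw 76.41 tilt [-0.002  -0.0004] F [ 0.4  0.8 -0.6] -> shift [-36.09 -10.86  -3.58] turn -0.4589
A scene end 247.5 mid 612.1 width 62.1
A top end 117.1 mid 609.8 width 61.3
```

Request:
send_rows(steps=[[[0,0,-3.5],0,0.9],[[0,0,-6.5],0,0.9],[[-3.6,-1.1,-6.6],-0.05,0.9],[[-8,-2.4,-6.6],-0.11,0.9],[[-12.5,-3.8,-6.6],-0.17,0.9],[[-17,-5.1,-6.6],-0.23,0.9],[[-21.5,-6.5,-6.6],-0.29,0.9],[[-26,-7.8,-6.6],-0.35,0.9],[[-30.5,-9.2,-6.6],-0.41,0.9],[[-34,-10.3,-6.6],-0.459,0.9]], newtons=25)

```text
time_s: 13.1
ee_pos: [0.4545, -0.2748, 0.19]
tool_rot: [3.141, 0.001, 1.793]
contact_force: [0.3, -0.2, 1.0]
width: 0.0826
grip_force: 0.0
```

Run:
```python
from mv import *
go(.4445,-.2908,.06,102.7)
```

```text
t 13.1 pos [ 0.4545 -0.2748  0.19  ] yaw 102.72 tilt [ 0.0012 -0.0008] F [ 0.3 -0.2  1. ] -> shift [-1.33 -1.34 13.  ] turn 0.0003
```

Request:
send_rows(steps=[[[-0.6,-0.6,1],0,0.9],[[-1.3,-1.3,3],0,0.9],[[-1.3,-1.3,6],0,0.9],[[-1.3,-1.3,9],0,0.9],[[-1.3,-1.3,11],0,0.9],[[-1.3,-1.3,12.3],0,0.9],[[-1.3,-1.3,13],0,0.9],[[-1.3,-1.3,13],0,0.9],[[-1.3,-1.3,13],0,0.9],[[-1.3,-1.3,13],0,0.9]])

```text
time_s: 14.1
ee_pos: [0.4473, -0.2879, 0.0598]
tool_rot: [3.14, 0.001, 1.793]
contact_force: [-0.3, 0.1, 0.4]
width: 0.083
grip_force: 0.0
```

Run:
```python
from mv import *
go(.4445,-.2908,-.0187,102.7)
```

```text
t 14.1 pos [ 0.4473 -0.2879  0.0598] yaw 102.71 tilt [ 0.0016 -0.0006] F [-0.3  0.1  0.4] -> shift [-0.22 -0.35  7.85] turn 0.0003
```

Request:
send_rows(steps=[[[-0.2,-0.35,0.5],0,0.9],[[-0.2,-0.35,2],0,0.9],[[-0.2,-0.35,4],0,0.9],[[-0.2,-0.35,5.8],0,0.9],[[-0.2,-0.35,7],0,0.9],[[-0.2,-0.35,7.6],0,0.9],[[-0.2,-0.35,7.8],0,0.9],[[-0.2,-0.35,7.8],0,0.85],[[-0.2,-0.35,7.8],0,0.76],[[-0.2,-0.35,7.8],0,0.7]])

```text
time_s: 15.1
ee_pos: [0.4441, -0.2905, -0.0185]
tool_rot: [3.141, 0.001, 1.793]
contact_force: [-0.1, 0.7, -0.0]
width: 0.0668
grip_force: 0.0
```

Request:
send_rows(steps=[[[0,0,0],0,0.66],[[0,0,0],0,0.64],[[0,0,0],0,0.62],[[0,0,0],0,0.58],[[0,0,0],0,0.5],[[0,0,0],0,0.4],[[0,0,0],0,0.4],[[0,0,0],0,0.4],[[0,0,0],0,0.4],[[0,0,0],0,0.4]])

```text
time_s: 16.1
ee_pos: [0.4432, -0.2904, -0.0189]
tool_rot: [-3.141, -0.0, 1.792]
contact_force: [-3.3, 0.0, 5.3]
width: 0.0579
grip_force: 25.0
```

Run:
```python
from mv import *
from m import *
go(.4445,-.2908,.235,102.7)
```

```text
t 16.1 pos [ 0.4432 -0.2904 -0.0189] yaw 102.7 tilt [-0.0003  0.0001] F [-3.3  0.   5.3] -> shift [ -0.06   0.11 -25.39] turn -0.0001
```

Request:
send_rows(steps=[[[0,0,-0.5],0,0.4],[[0,0,-1.5],0,0.4],[[0,0,-3.5],0,0.4],[[0,0,-6.5],0,0.4],[[0,0,-10],0,0.4],[[0,0,-13.5],0,0.4],[[0,0,-17],0,0.4],[[0,0,-20],0,0.4],[[0,0,-22],0,0.4],[[0,0,-22.5],0,0.4]])

```text
time_s: 17.1
ee_pos: [0.4448, -0.2909, 0.2088]
tool_rot: [3.138, 0.002, 1.793]
contact_force: [0.1, -0.1, -1.6]
width: 0.0574
grip_force: 25.0
```

Run:
```python
from mv import *
go(.6365,.0343,.205,76.4); print(robot.sense()['width'])
```

```text
t 17.1 pos [ 0.4448 -0.2909  0.2088] yaw 102.72 tilt [ 0.0043 -0.0015] F [ 0.1 -0.1 -1.6] -> shift [27.5  25.86  0.41] turn 0.4594
0.05743001777483221
```

Request:
send_rows(steps=[[[1,0.9,0.1],0.02,0.4],[[3.6,3.4,0.2],0.06,0.4],[[6.8,6.4,0.2],0.12,0.4],[[10.1,9.5,0.2],0.18,0.4],[[13.4,12.6,0.2],0.24,0.4],[[16.7,15.7,0.2],0.3,0.4],[[20,18.8,0.2],0.35,0.4],[[23,21.6,0.2],0.4,0.4],[[25.5,24,0.2],0.44,0.4],[[27,25.4,0.2],0.459,0.4]])

```text
time_s: 18.1
ee_pos: [0.6324, 0.0331, 0.2024]
tool_rot: [-3.14, -0.0, 1.336]
contact_force: [0.4, 0.2, -1.9]
width: 0.058
grip_force: 25.0
```

Request:
send_rows(steps=[[[0,0,0],0,0.4],[[0,0,0],0,0.4],[[0,0,0],0,0.4],[[0,0,0],0,0.4],[[0,0,0],0,0.4],[[0,0,0],0,0.4],[[0,0,0],0,0.4],[[0,0,0],0,0.4],[[0,0,0],0,0.4],[[0,0,0],0,0.4]])

```text
time_s: 19.1
ee_pos: [0.632, 0.0291, 0.2039]
tool_rot: [3.142, -0.0, 1.334]
contact_force: [-0.7, 0.2, -0.8]
width: 0.0578
grip_force: 25.0
```

Run:
```python
from mv import *
go(.6365,.0343,.0900,76.4)
```

```text
t 19.1 pos [0.632  0.0291 0.2039] yaw 76.42 tilt [0. 0.] F [-0.7  0.2 -0.8] -> shift [ 0.61  0.32 11.39] turn 0.0004
```

Request:
send_rows(steps=[[[0.3,0.15,0.5],0,0.4],[[0.6,0.3,1],0,0.4],[[0.6,0.3,2.5],0,0.4],[[0.6,0.3,4.5],0,0.4],[[0.6,0.3,6.5],0,0.4],[[0.6,0.3,8.5],0,0.4],[[0.6,0.3,10],0,0.4],[[0.6,0.3,11],0,0.4],[[0.6,0.3,11.4],0,0.4],[[0.6,0.3,11.4],0,0.4]])

```text
time_s: 20.1
ee_pos: [0.6363, 0.0342, 0.0897]
tool_rot: [-3.141, 0.0, 1.334]
contact_force: [-0.2, -0.8, -1.7]
width: 0.0581
grip_force: 25.0
```

Run:
```python
from endm import *
from mv import go
go(.6365,.0343,.0851,76.4)
t=cam("top");s=cam("scene")
zt=.146+.0045
h=cv2.cvtColor(t["color"],cv2.COLOR_RGB2HSV);hs=cv2.cvtColor(s["color"],cv2.COLOR_RGB2HSV)
pt=proj(t,[.6225,-.015,zt])[0];ps=proj(s,[.649,.075,zt])[0];print(pt,h[int(pt[1]),int(pt[0])],ps,hs[int(ps[1]),int(ps[0])])
for v in(200,235):
    Y=((3,130,v),(20,255,255))
    end(s,(int(ps[0])-22,int(ps[1])-25,int(ps[0])+28,int(ps[1])+25),*Y,zt,76.4,1,"B scene")
    end(t,(int(pt[0])-12,int(pt[1])-25,int(pt[0])+28,int(pt[1])+25),*Y,zt,76.4,-1,"B top")
```

```text
t 20.1 pos [0.6363 0.0342 0.0897] yaw 76.42 tilt [-0.0003 -0.0001] F [-0.2 -0.8 -1.7] -> shift [0.02 0.02 0.46] turn 0.0003
[303.91210246 196.06473571] [ 12 191 252] [340.55552215 293.45298343] [ 14 155 254]
B scene end 245.9 mid 610.2 width 63.8
B top end 115.1 mid 601.6 width 78.2
B scene end 244.5 mid 610.1 width 61.5
B top end 119.1 mid 610.4 width 57.3
```

B is within about 1 mm of A. I'll apply +0.7 mm along and +0.4 mm across while lowering.

Request:
send_rows(steps=[[[0.05,0.02,0.05],0,0.4],[[0.08,0.05,0.15],0,0.4],[[0.08,0.05,0.25],0,0.4],[[0.08,0.05,0.32],0,0.4],[[0.08,0.05,0.37],0,0.4],[[0.08,0.05,0.41],0,0.4],[[0.08,0.05,0.44],0,0.4],[[0.08,0.05,0.46],0,0.4],[[0.08,0.05,0.46],0,0.4],[[0.08,0.05,0.46],0,0.4]])

```text
time_s: 21.2
ee_pos: [0.637, 0.0348, 0.0853]
tool_rot: [3.142, -0.0, 1.334]
contact_force: [0.1, 0.4, -2.4]
width: 0.0577
grip_force: 25.0
```

Request:
send_rows(steps=[[[0,0,0.02],0,0.4],[[0,0,0.04],0,0.4],[[0,0,0.05],0,0.4],[[0,0,0.06],0,0.4],[[0,0,0.06],0,0.4],[[0,0,0.06],0,0.4],[[0,0,0.06],0,0.4],[[0,0,0.06],0,0.4],[[0,0,0.06],0,0.4],[[0,0,0.06],0,0.4]])

```text
time_s: 22.2
ee_pos: [0.637, 0.0348, 0.0851]
tool_rot: [3.141, -0.0, 1.334]
contact_force: [-2.9, 0.3, 6.5]
width: 0.0578
grip_force: 25.0
```

Contact felt (+6.5 N). Releasing and rising.

Request:
send_rows(steps=[[[0,0,0],0,0.64],[[0,0,0],0,0.66],[[0,0,0],0,0.7],[[0,0,0],0,0.76],[[0,0,0],0,0.8],[[0,0,0],0,0.8],[[0,0,-0.5],0,0.8],[[0,0,-2],0,0.8],[[0,0,-5],0,0.8],[[0,0,-9.5],0,0.8]], newtons=10)

```text
time_s: 23.2
ee_pos: [0.6356, 0.0348, 0.18]
tool_rot: [-3.138, 0.001, 1.334]
contact_force: [1.0, -0.3, -0.3]
width: 0.0735
grip_force: 0.0
```

Run:
```python
from endm import *
from mv import go
go(.4435,-.006,.12,92.4)
t=cam("top");s=cam("scene")
zt=.146
pt=proj(t,[.6225,-.015,zt])[0];ps=proj(s,[.649,.075,zt])[0]
for v in(215,235):
    Y=((3,130,v),(20,255,255))
    end(s,(int(ps[0])-22,int(ps[1])-25,int(ps[0])+28,int(ps[1])+25),*Y,zt,76.4,1,"B scene")
    end(t,(int(pt[0])-12,int(pt[1])-25,int(pt[0])+28,int(pt[1])+25),*Y,zt,76.4,-1,"B top")
# board holes & rib
rect(t,(250,255,350,300),(18,20,225),(40,200,255),.016,"board top")
rect(t,(270,268,330,288),(8,110,150),(18,255,240),.052,"rib top")
```

```text
t 23.2 pos [0.6356 0.0348 0.18  ] yaw 76.41 tilt [-0.0034 -0.0007] F [ 1.  -0.3 -0.3] -> shift [ -8.47 -17.69   6.07] turn -0.2791
B scene end 246.8 mid 610.1 width 64.7
B top end 116.1 mid 610.6 width 60.4
B scene end 245.8 mid 610.9 width 61.5
B top end 119.3 mid 611.0 width 57.6
board top c [ 0.4443 -0.01  ] size mm 63.4 193.1 long axis deg -87.45 fill 0.93
rib top c [ 0.4426 -0.006 ] size mm 21.3 104.4 long axis deg -88.38 fill 0.951
```

Request:
send_rows(steps=[[[-0.8,-1.7,0],-0.03,0.5],[[-2,-4.2,0],-0.07,0.5],[[-3.5,-7.3,0],-0.12,0.5],[[-5,-10.5,0],-0.17,0.5],[[-6.5,-13.6,0],-0.22,0.5],[[-7.5,-15.7,1],-0.25,0.5],[[-8.2,-17.1,3],-0.28,0.5],[[-8.4,-17.6,6],-0.28,0.5],[[-8.4,-17.6,9],-0.28,0.5],[[-8.4,-17.6,11],-0.28,0.5]], newtons=35)

```text
time_s: 24.3
ee_pos: [0.4459, -0.0055, 0.0692]
tool_rot: [3.141, -0.0, 1.614]
contact_force: [0.2, 0.3, 0.0]
width: 0.0459
grip_force: 0.0
```

Request:
send_rows(steps=[[[0,0,0.5],0,0.5],[[0,0,1],0,0.5],[[0,0,1],0,0.5],[[0,0,1],0,0.5],[[0,0,1],0,0.5],[[0,0,1],0,0.5],[[0,0,1],0,0.5],[[0,0,1],0,0.5],[[0,0,1],0,0.5],[[0,0,1],0,0.5]])

```text
time_s: 25.3
ee_pos: [0.4462, -0.0055, 0.0597]
tool_rot: [-3.142, -0.0, 1.614]
contact_force: [-1.1, -0.1, 0.2]
width: 0.046
grip_force: 0.0
```

Run:
```python
from endm import *
from mv import go
go(.4436,-.0058,-.008,92.45)
s=cam("scene")
rect(s,(300,250,400,305),(18,25,225),(40,200,255),.016,"board scene")
```

```text
t 25.3 pos [ 0.4462 -0.0055  0.0597] yaw 92.46 tilt [-0.  0.] F [-1.1 -0.1  0.2] -> shift [-0.02 -0.26  6.77] turn 0.0002
board scene c [ 0.4489 -0.0057] size mm 74.1 205.9 long axis deg -87.39 fill 0.579
```

Request:
send_rows(steps=[[[0,-0.1,0.5],0,0.5],[[0,-0.26,1.5],0,0.5],[[0,-0.26,3],0,0.5],[[0,-0.26,4.5],0,0.5],[[0,-0.26,5.5],0,0.5],[[0,-0.26,6.2],0,0.5],[[0,-0.26,6.5],0,0.5],[[0,-0.26,6.6],0,0.5],[[0,-0.26,6.7],0,0.5],[[0,-0.26,6.7],0,0.5]])

```text
time_s: 26.35
ee_pos: [0.4438, -0.0055, -0.007]
tool_rot: [3.141, -0.0, 1.614]
contact_force: [-0.1, -0.2, -0.1]
width: 0.0457
grip_force: 0.0
```

Run:
```python
from mv import *
go(.4436,-.0058,-.012,92.45)
```

```text
t 26.35 pos [ 0.4438 -0.0055 -0.007 ] yaw 92.46 tilt [0.0006 0.0002] F [-0.1 -0.2 -0.1] -> shift [-0.03 -0.03  0.5 ] turn 0.0002
```

Request:
send_rows(steps=[[[0,0,0.1],0,0.5],[[0,0,0.2],0,0.45],[[0,0,0.3],0,0.4],[[0,0,0.3],0,0.34],[[0,0,0.3],0,0.3],[[0,0,0.3],0,0.27],[[0,0,0.3],0,0.25],[[0,0,0.3],0,0.22],[[0,0,0.3],0,0.15],[[0,0,0.3],0,0.08]])

```text
time_s: 27.35
ee_pos: [0.4436, -0.0056, -0.0103]
tool_rot: [3.141, -0.0, 1.614]
contact_force: [0.4, -0.2, -0.4]
width: 0.0221
grip_force: 35.0
```

Request:
send_rows(steps=[[[0,0,0],0,0.05],[[0,0,0],0,0.05],[[0,0,0],0,0.05],[[0,0,0],0,0.05],[[0,0,-0.1],0,0.05],[[0,0,-0.3],0,0.05],[[0,0,-0.6],0,0.05],[[0,0,-1],0,0.05],[[0,0,-1.5],0,0.05],[[0,0,-2],0,0.05]])

```text
time_s: 28.35
ee_pos: [0.4436, -0.0056, 0.0102]
tool_rot: [3.142, -0.0, 1.614]
contact_force: [0.5, -0.4, -3.5]
width: 0.0222
grip_force: 35.0
```

Run:
```python
from mv import *
go(.4436,-.0058,.205,92.45);print(robot.sense()['width'])
```

```text
t 28.35 pos [ 0.4436 -0.0056  0.0102] yaw 92.45 tilt [0.0001 0.0001] F [ 0.5 -0.4 -3.5] -> shift [ -0.02   0.   -19.48] turn 0.0001
0.022192676507012062
```

Request:
send_rows(steps=[[[0,0,-0.8],0,0.05],[[0,0,-2.5],0,0.05],[[0,0,-5],0,0.05],[[0,0,-8],0,0.05],[[0,0,-11],0,0.05],[[0,0,-14],0,0.05],[[0,0,-16.5],0,0.05],[[0,0,-18.3],0,0.05],[[0,0,-19.2],0,0.05],[[0,0,-19.5],0,0.05]])

```text
time_s: 29.35
ee_pos: [0.4438, -0.0056, 0.2055]
tool_rot: [3.14, -0.001, 1.614]
contact_force: [-0.6, 0.3, -3.8]
width: 0.0217
grip_force: 35.0
```

Run:
```python
from endm import *
from mv import go
go(.6317,.031,.205,78.2)
t=cam("top");s=cam("scene");print(robot.sense()['width'],np.round(robot.sense()['ee_pos'],4))
# stud tips from the first pictures: grey (low saturation) pixels, extreme end along the shaft
t0=cv2.imread('pics/top0.png');s0=cv2.imread('pics/scene0.png')
def tip(img,c,base,guess,n):
    """subpixel: sample saturation along the projected shaft line, half-level crossing past the tip"""
    g=cv2.cvtColor(img,cv2.COLOR_BGR2HSV)[:,:,1].astype(np.float32)
    # centroid of low-sat columns across the shaft, 6 px below tip, then tip by profile
    d=np.array(guess)-proj(c,base)[0]; d/=np.linalg.norm(d); p=np.array([-d[1],d[0]])
    cs=[]
    for k in(3,5,7,9):
        q=np.array(guess)-d*k; o=np.arange(-4,4.01,.25); v=cv2.remap(g,(q[0]+o*p[0])[None].astype(np.float32),(q[1]+o*p[1])[None].astype(np.float32),1)[0]
        w=np.clip(v.max()*.8-v,0,None); cs.append((o*w).sum()/w.sum())
    off=np.polyfit([3,5,7,9],cs,1); 
    o=np.arange(-8,6.01,.1); q=np.array(guess)+p*off[1]
    v=cv2.remap(g,(q[0]+o*d[0])[None].astype(np.float32),(q[1]+o*d[1])[None].astype(np.float32),1)[0]
    th=(v[:30].mean()+v[-20:].mean())/2; e=o[np.where(v<th)[0].max()]
    tp=q+e*d; print(n,np.round(tp,2),np.round(cs,2),"@.18",np.round(plane(c,tp,.18)[0],4)); return plane(c,tp,.18)[0]
L=(.649,.1145,.03);Rr=(.6145,-.052,.03)
r=[tip(s0,s,L,(356.4,290.5),"L scene"),tip(s0,s,Rr,(302,256.5),"R scene"),tip(t0,t,L,(247.5,180.5),"L top"),tip(t0,t,Rr,(320,197),"R top")]
for a,b in((0,1),(2,3)):
    e=r[a]-r[b];print("mid",np.round((r[a]+r[b])/2,4),"dist",round(np.linalg.norm(e),4),"yaw",round(np.degrees(np.arctan2(e[1],e[0])),2))
```

```text
t 29.35 pos [ 0.4438 -0.0056  0.2055] yaw 92.46 tilt [0.0013 0.0006] F [-0.6  0.3 -3.8] -> shift [ 2.85 18.93  0.08] turn 0.2489
0.0222719707935591 [ 0.4433 -0.0056  0.2045]
L scene [356.57 284.5 ] [-0.22 -0.24 -0.23 -0.19] @.18 [0.6322 0.1059 0.18  ]
R scene [301.6 254.6] [-0.36 -0.39 -0.32 -0.33] @.18 [ 0.6079 -0.0566  0.18  ]
L top [246.57 175.13] [1.15 1.12 0.97 0.93] @.18 [0.661 0.116 0.18 ]
R top [320.85 191.92] [0.7  0.65 0.63 0.58] @.18 [ 0.6265 -0.0539  0.18  ]
mid [0.6201 0.0247 0.18  ] dist 0.1644 yaw 81.49
mid [0.6437 0.031  0.18  ] dist 0.1733 yaw 78.52
```

Run:
```python
from h import *
t=cam("top");s=cam("scene")
imgs={"s":(s,cv2.imread('pics/scene0.png')),"t":(t,cv2.imread('pics/top0.png'))}
def bearing(key,base,guess):
    c,img=imgs[key]; g=cv2.cvtColor(img,cv2.COLOR_BGR2HSV)[:,:,1].astype(np.float32)
    d=np.array(guess)-proj(c,base)[0]; d/=np.linalg.norm(d); p=np.array([-d[1],d[0]]); B=[]
    for k in np.arange(2,9):
        q=np.array(guess)-d*k; o=np.arange(-4,4.01,.25); v=cv2.remap(g,(q[0]+o*p[0])[None].astype(np.float32),(q[1]+o*p[1])[None].astype(np.float32),1)[0]
        w=np.clip(v.max()*.7-v,0,None); m=q+p*(o*w).sum()/w.sum()
        e=(plane(c,m,.1)[0]-np.array(c["origin"]))[:2]; B.append(np.arctan2(e[1],e[0]))
    return np.array(c["origin"])[:2],np.median(B),np.std(B)
r=[]
for n,b,gs,gt in(("L",(.649,.1145,.03),(356.4,290.5),(247.5,180.5)),("R",(.6145,-.052,.03),(302,256.5),(320,197))):
    A=[];y=[]
    for k,g in(("s",gs),("t",gt)):
        o,a,sd=bearing(k,b,g); N=[-np.sin(a),np.cos(a)]; A.append(N); y.append(np.dot(N,o)); print(k,round(np.degrees(a),2),round(np.degrees(sd),3))
    x=np.linalg.solve(A,y); r.append(x); print(n,np.round(x,4))
e=r[0]-r[1];print("mid",np.round((r[0]+r[1])/2,4),"dist",round(np.linalg.norm(e),4),"yaw",round(np.degrees(np.arctan2(e[1],e[0])),2))
```

```text
s -154.26 0.003
t 26.2 0.04
L [1.0023 0.2844]
s -147.38 0.003
t 0.6 0.032
R [ 0.6122 -0.0539]
mid [0.8072 0.1153] dist 0.5163 yaw 40.93
```

Request:
send_rows(steps=[[[0.1,0.6,0],0.01,0.05],[[0.3,2.2,0],0.04,0.05],[[0.6,4.4,0],0.07,0.05],[[1,7,0],0.11,0.05],[[1.4,9.6,0],0.15,0.05],[[1.8,12.2,0],0.19,0.05],[[2.2,14.8,0],0.22,0.05],[[2.5,16.9,0],0.24,0.05],[[2.7,18.2,0],0.249,0.05],[[2.8,18.9,0],0.249,0.05]])

```text
time_s: 30.55
ee_pos: [0.6322, 0.0309, 0.2032]
tool_rot: [-3.14, 0.001, 1.365]
contact_force: [0.4, 0.6, -4.5]
width: 0.0217
grip_force: 35.0
```

Request:
send_rows(steps=[[[0,0,0.2],0,0.05],[[0,0,0.5],0,0.05],[[0,0,0.8],0,0.05],[[0,0,1],0,0.05],[[0,0,1],0,0.05],[[0,0,1],0,0.05],[[0,0,1],0,0.05],[[0,0,1],0,0.05],[[0,0,1],0,0.05],[[0,0,1],0,0.05]])

```text
time_s: 31.55
ee_pos: [0.6312, 0.0305, 0.1948]
tool_rot: [3.142, -0.0, 1.365]
contact_force: [-0.3, 0.4, -4.2]
width: 0.0215
grip_force: 35.0
```

Now measuring the board's ends at its known height, about 25 mm above the stud tips.

Run:
```python
from endm import *
from mv import go
go(.6317,.031,.1948,78.2)
t=cam("top");s=cam("scene"); zt=robot.sense()["ee_pos"][2]+.0103+.016
a=np.radians(78.2); u=np.array([np.cos(a),np.sin(a)]); m=np.array([.6317,.031])
print("target centre along",round(m@u*1e3,1),"across",round(1e3*m@[np.sin(a),-np.cos(a)],1))
tiles=[]
for n,c in(("scene",s),("top",t)):
    for sg in(1,-1):
        p=proj(c,np.r_[m+sg*u*.085,zt])[0].astype(int)
        w=(max(p[0]-22,0),p[1]-22,p[0]+22,p[1]+22)
        tiles.append(cv2.resize(c["color"][w[1]:w[3],w[0]:w[2]],(300,300),interpolation=cv2.INTER_CUBIC))
        for v in(225,240):
            try: end(c,w,(15,15,v),(40,200,255),zt,78.2,sg,f"{n} {sg} {v}")
            except Exception as e: print(n,sg,e)
save("ends.png",np.vstack([np.hstack(tiles[:2]),np.hstack(tiles[2:])]))
```

```text
t 31.55 pos [0.6312 0.0305 0.1948] yaw 78.19 tilt [0.0001 0.0001] F [-0.3  0.4 -4.2] -> shift [ 0.06  0.04 -0.  ] turn -0.0001
target centre along 159.5 across 612.0
scene 1 225 end 266.3 mid 613.7 width 67.3
scene 1 240 end 261.3 mid 612.5 width 63.5
scene -1 225 end 56.1 mid 641.9 width 23.4
scene -1 240 end 56.8 mid 639.2 width 14.0
top 1 max() iterable argument is empty
top 1 max() iterable argument is empty
top -1 225 end 56.4 mid 608.8 width 68.4
top -1 240 end 57.6 mid 610.4 width 63.6
```

View pics/ends.png

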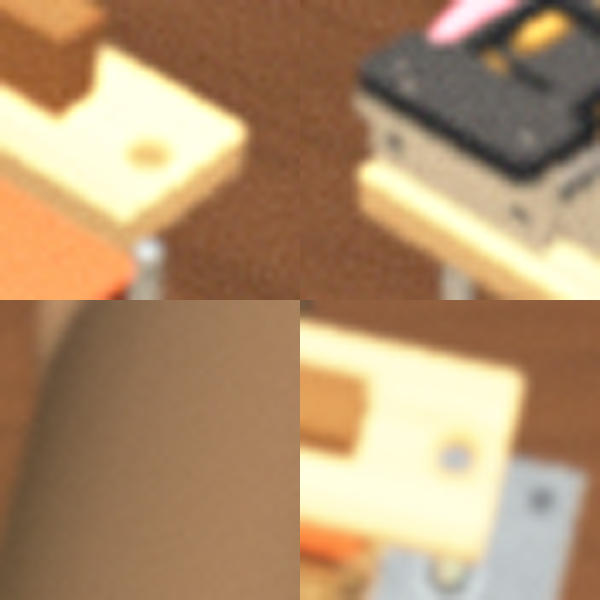

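Ends agree with the target to under 1 mm. The scene tile shows the +y hole at (150,155) and the stud tip below it at (148,243). The top tile shows the -y hole at (155,158). I'll convert these to world positions.

Run:
```python
from h import *
from mv import go
t=cam("top");s=cam("scene"); zt=.1948+.0103+.016
a=np.radians(78.2); u=np.array([np.cos(a),np.sin(a)]); n=np.array([np.sin(a),-np.cos(a)]); m=np.array([.6317,.031])
f=lambda P:(np.round(P[:2],4),"along",round(P[:2]@u*1e3,1),"across",round(P[:2]@n*1e3,1))
o=proj(s,np.r_[m+u*.085,zt])[0].astype(int)-22; k=44/300
pick=lambda o,x,y:(o+np.array([x,y])*k+k/2-.5)
print("L hole",*f(plane(s,pick(o,150,155),zt)[0])); print("L tip",*f(plane(s,pick(o,148,243),.18)[0]))
o=proj(t,np.r_[m-u*.085,zt])[0].astype(int)-22
print("R hole",*f(plane(t,pick(o,155,158),zt)[0])); print("R tip earlier",*f(np.array([.6141,-.0521])))
go(.6317,.031,.168,78.2)
```

```text
L hole [0.6499 0.1131] along 243.6 across 613.1
L tip [0.6465 0.1129] along 242.7 across 609.7
R hole [ 0.6128 -0.0529] along 73.5 across 610.6
R tip earlier [ 0.6141 -0.0521] along 74.6 across 611.8
t 31.75 pos [0.6312 0.0305 0.1947] yaw 78.19 tilt [0. 0.] F [ 0.4  0.2 -3.3] -> shift [0.06 0.04 2.67] turn -0.0002
```

Request:
send_rows(steps=[[[0,0,0.3],0,0.05],[[0,0,0.8],0,0.05],[[0,0,1.3],0,0.05],[[0,0,1.8],0,0.05],[[0,0,2.1],0,0.05],[[0,0,2.3],0,0.05],[[0,0,2.45],0,0.05],[[0,0,2.55],0,0.05],[[0,0,2.6],0,0.05],[[0,0,2.6],0,0.05]])

```text
time_s: 32.75
ee_pos: [0.6312, 0.0305, 0.1688]
tool_rot: [3.141, -0.0, 1.365]
contact_force: [-0.7, -0.2, -3.4]
width: 0.0219
grip_force: 35.0
```

Request:
send_rows(steps=[[[0,0,0.05],0,0.05],[[0,0,0.1],0,0.05],[[0,0,0.15],0,0.05],[[0,0,0.2],0,0.05],[[0,0,0.25],0,0.05],[[0,0,0.3],0,0.05],[[0,0,0.3],0,0.05],[[0,0,0.3],0,0.05],[[0,0,0.3],0,0.05],[[0,0,0.3],0,0.05]])

```text
time_s: 33.75
ee_pos: [0.6312, 0.0305, 0.1658]
tool_rot: [3.142, -0.0, 1.365]
contact_force: [-0.0, -0.7, -3.7]
width: 0.0218
grip_force: 35.0
```

Run:
```python
from mv import *
go(.6317,.031,.1357,78.2); print(np.round(robot.sense()['torque'],2))
```

```text
t 33.75 pos [0.6312 0.0305 0.1658] yaw 78.19 tilt [0.0001 0.0001] F [-0.  -0.7 -3.7] -> shift [0.06 0.04 3.01] turn -0.0001
[-0.02  0.04 -0.  ]
```

No contact 4 mm past the tips, so the studs have entered the holes. Continuing slowly.

Request:
send_rows(steps=[[[0,0,0.08],0,0.05],[[0,0,0.16],0,0.05],[[0,0,0.24],0,0.05],[[0,0,0.32],0,0.05],[[0,0,0.4],0,0.05],[[0,0,0.48],0,0.05],[[0,0,0.55],0,0.05],[[0,0,0.6],0,0.05],[[0,0,0.6],0,0.05],[[0,0,0.6],0,0.05]])

```text
time_s: 34.75
ee_pos: [0.6312, 0.0305, 0.1597]
tool_rot: [3.142, -0.0, 1.365]
contact_force: [0.4, 0.3, -3.0]
width: 0.0219
grip_force: 35.0
```

Run:
```python
from mv import *
go(.6317,.031,.1357,78.2); print(np.round(robot.sense()['torque'],2))
```

```text
t 34.75 pos [0.6312 0.0305 0.1597] yaw 78.19 tilt [0.0001 0.    ] F [ 0.4  0.3 -3. ] -> shift [0.06 0.03 2.4 ] turn -0.0001
[-0.07  0.02  0.05]
```

Request:
send_rows(steps=[[[0,0,0.1],0,0.05],[[0,0,0.25],0,0.05],[[0,0,0.4],0,0.05],[[0,0,0.55],0,0.05],[[0,0,0.7],0,0.05],[[0,0,0.85],0,0.05],[[0,0,0.95],0,0.05],[[0,0,1],0,0.05],[[0,0,1],0,0.05],[[0,0,1],0,0.05]])

```text
time_s: 35.75
ee_pos: [0.6312, 0.0305, 0.1498]
tool_rot: [3.142, -0.0, 1.365]
contact_force: [0.1, -0.3, -2.7]
width: 0.0216
grip_force: 35.0
```

Request:
send_rows(steps=[[[0,0,0.1],0,0.05],[[0,0,0.25],0,0.05],[[0,0,0.4],0,0.05],[[0,0,0.55],0,0.05],[[0,0,0.7],0,0.05],[[0,0,0.85],0,0.05],[[0,0,0.95],0,0.05],[[0,0,1.05],0,0.05],[[0,0,1.1],0,0.05],[[0,0,1.1],0,0.05]])

```text
time_s: 36.75
ee_pos: [0.6312, 0.0305, 0.1387]
tool_rot: [-3.142, -0.0, 1.365]
contact_force: [-0.1, 0.0, -3.0]
width: 0.0218
grip_force: 35.0
```

Run:
```python
from mv import *
go(.6317,.031,.1357,78.2); print(np.round(robot.sense()['torque'],2))
```

```text
t 36.75 pos [0.6312 0.0305 0.1387] yaw 78.19 tilt [-0.0001  0.    ] F [-0.1  0.  -3. ] -> shift [0.06 0.04 0.3 ] turn -0.0001
[-0.13  0.08  0.01]
```

Request:
send_rows(steps=[[[0,0,0.05],0,0.05],[[0,0,0.1],0,0.05],[[0,0,0.15],0,0.05],[[0,0,0.19],0,0.05],[[0,0,0.23],0,0.05],[[0,0,0.26],0,0.05],[[0,0,0.29],0,0.05],[[0,0,0.31],0,0.05],[[0,0,0.31],0,0.05],[[0,0,0.31],0,0.05]])

```text
time_s: 37.75
ee_pos: [0.6312, 0.0305, 0.1359]
tool_rot: [3.141, -0.0, 1.365]
contact_force: [-1.4, -0.2, 0.9]
width: 0.0219
grip_force: 35.0
```

Request:
send_rows(steps=[[[0,0,0.02],0,0.05],[[0,0,0.03],0,0.05],[[0,0,0.03],0,0.05],[[0,0,0.03],0,0.15],[[0,0,0.03],0,0.22],[[0,0,0.03],0,0.25],[[0,0,0.03],0,0.28],[[0,0,0.03],0,0.34],[[0,0,0.03],0,0.42],[[0,0,0.03],0,0.5]])

```text
time_s: 38.75
ee_pos: [0.6312, 0.0305, 0.1353]
tool_rot: [3.142, 0.0, 1.365]
contact_force: [-0.0, 0.1, -0.2]
width: 0.0419
grip_force: 0.0
```

Request:
send_rows(steps=[[[0,0,0],0,0.5],[[0,0,-0.3],0,0.5],[[0,0,-1],0,0.5],[[0,0,-2.5],0,0.5],[[0,0,-4.5],0,0.5],[[0,0,-6.5],0,0.5],[[0,0,-8.5],0,0.5],[[0,0,-10],0,0.5],[[0,0,-11],0,0.5],[[0,0,-11],0,0.5]])

```text
time_s: 39.75
ee_pos: [0.6321, 0.0303, 0.2475]
tool_rot: [3.139, -0.001, 1.365]
contact_force: [-0.1, 0.1, -0.4]
width: 0.046
grip_force: 0.0
```

Request:
send_rows(steps=[[[0,-2,0],0,0.5],[[0,-5,0],0,0.5],[[0,-9,0],0,0.5],[[0,-13,0],0,0.5],[[0,-17,0],0,0.5],[[0,-20,0],0,0.5],[[0,-22,0],0,0.5],[[0,-23,0],0,0.5],[[0,-23,0],0,0.5],[[0,-23,0],0,0.5]])

```text
time_s: 40.75
ee_pos: [0.4069, 0.0774, 0.2454]
tool_rot: [3.141, -0.0, 1.365]
contact_force: [1.0, -0.2, -0.0]
width: 0.0459
grip_force: 0.0
```

Run:
```python
from endm import *
print(np.round(robot.sense()['ee_pos'],3))
t=cam("top");s=cam("scene"); zt=.162
p=proj(t,[.6317,.031,zt])[0].astype(int); q=proj(s,[.6317,.031,zt])[0].astype(int); print(p,q)
rect(t,(p[0]-65,p[1]-40,p[0]+65,p[1]+40),(15,15,235),(40,200,255),zt,"board top")
rect(s,(q[0]-65,q[1]-50,q[0]+65,q[1]+50),(15,15,235),(40,200,255),zt,"board scene")
rect(t,(p[0]-50,p[1]-30,p[0]+50,p[1]+20),(8,110,150),(18,175,240),.198,"rib top")
s0=cv2.imread('pics/scene0.png')[:,:,::-1];t0=cv2.imread('pics/top0.png')[:,:,::-1]
# bystander regions unchanged?
for n,a,b,w in(("glue t",t0,t,(385,160,430,205)),("tape t",t0,t,(155,165,215,220)),("mallet t",t0,t,(470,180,595,275)),("glue s",s0,s,(200,240,235,305)),("tape s",s0,s,(390,345,450,400)),("mallet s",s0,s,(135,195,195,265))):
    x,y,X,Y=w; print(n,round(float(np.abs(a[y:Y,x:X].astype(int)-b["color"][y:Y,x:X]).mean()),2))
```

```text
[0.407 0.077 0.245]
[283 190] [327 278]
board top c [0.6299 0.0305] size mm 65.5 203.2 long axis deg 77.86 fill 0.955
board scene c [0.6371 0.0294] size mm 73.9 206.1 long axis deg 78.43 fill 0.583
rib top c [0.6275 0.0299] size mm 26.2 108.9 long axis deg 78.17 fill 0.938
glue t 1.44
tape t 1.42
mallet t 1.47
glue s 2.85
tape s 2.57
mallet s 3.3
```

```bash
python3 -c "
from station import robot
print(robot.job_done())"
```

```text
the job is handed in; nothing more can be done
None
```

I stacked the maple and then the red-brown box on the first box, each within about 1 mm of the one below. The pressing board is over both studs, rib up and resting on the top box; the glue bottle, tape roll and mallet are unmoved. I handed the job in at about 41 s with the gripper clear, and no verdict was shown.

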